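Slide the tube board out to the pointer and keep it from tipping

TASK

Lay the loose blood tube in the empty lane of the tube board, its cap towards the board's upright tab like the tube already lying there, and let go of it. Then slide the board straight out along its stand, flat and without lifting it or hitting the gauge, until the corner of its outer end is level with the gauge's pointer, with both tubes still in their lanes. The board is nose-heavy and would tip there, so finish while still holding it, level and still; leave the other things where they are.

Things in the scene. Friction and masses are not known exactly. Their poses are not given: they have to be found in the camera images.
- stand: Fixed raised stand, grey top plate 160 x 120 mm, top 60 mm above the worktop. Origin on the worktop; x points outward (the way the board is to slide, roughly to the robot's right, -y of the world, within 0.3 rad), z up. The top reaches from x = -90 mm to x = +70 mm (the edge the board slides out over) and y = +-60 mm.
- stand_edge (a point): Middle of the stand's outer top edge, at 70, 0, 60 mm in its frame. The board's centre of mass lies about 20 mm outward of its origin; once past this edge, as it is at every pointer position, the board tips unless held. Nothing guides the board sideways.
- board: Loose metal tube board, 240 (x) x 110 (y) x 8 mm thick, about 0.5 kg, lying on the stand. Origin at the centre of its underside; x points to the outer end, z up. Two lanes along x on its top (y = +27 mm: holds a tube; y = -27 mm: empty), a steel lip 16 mm high across the outer end (x = 108 to 120 mm), an upright black tab at x = -105 mm.
- board_tab (a point): Point to grip on the board's upright black tab, on its centre line, 34 mm over the board's underside. The tab is 14 mm thick along the board's x, 34 mm wide along y, and rises from the board's top (8 mm) to 49 mm over the underside.
- board_corner (a point): Corner of the board's outer end on the gauge's side: 120 mm along the board's x, +55 mm along its y, 4 mm above its underside. To be brought level with the pointer.
- empty_lane (a point): Centre of the empty lane's floor, on the board's top, at 58, -27, 8 mm in the board's frame. A lane is 24 mm wide between two ribs (4 mm wide, 5.5 mm high over the board's top, x = 12 to 104 mm), open at the tab end; 54 mm from lane centre to lane centre.
- gauge: Fixed small gauge beside the board's path, on the side away from the robot: foot 44 mm across, post 8 mm thick and 78 mm high. Origin at the foot's centre on the worktop; axes parallel to the stand's (x outward). The board's corner is level with the pointer when its x in this frame is 0.
- pointer_tip (a point): Tip of the gauge's tapered pointer, which points across (along -y of the gauge) at the board's path, 66 mm above the worktop, 28 mm from the post's axis; about 15 mm clear of the board's flank.
- loose_tube: Capped blood tube lying on the worktop, 85 mm long, 17 mm high, 14 mm wide where gripped, 15 g, does not roll. Origin under its middle, y along the tube from cap to rounded end (the cap is at -y), z up.
- loose_tube_mid (a point): Point to grip on the loose tube, on its axis, 8 mm from its middle away from the cap, 8.5 mm above its underside.
- loose_tube_top (a point): Outer end of the loose tube's cap, on its axis, 42.5 mm from the middle (towards -y).
- laid_tube: An equal tube already lying in the other lane of the board, cap towards the tab; same frame.
- laid_tube_mid (a point): The same grip point on the laid tube.
- laid_tube_top (a point): Outer end of the laid tube's cap.
- timer: Bystander: small flat timer, 62 x 66 x 18 mm, origin under its centre.
- petri_dish: Bystander: clear petri dish, 91 mm across, 16 mm high, origin under its centre.
- oil_bottle: Bystander: small dropper bottle, 24 mm across, 62 mm high, origin under its centre.
There are look-alikes about, which are no part of the job. Leave any green, pink or yellow look-alike of the laid_tube alone.

How it is judged:
By the outcome, as a careful person would: the job done as asked, in the order asked, and still so for the second after the job is handed in, while the arm keeps its last pose, push and grip.
It also fails if it takes over 48 s, if anything falls off the work surface, if the arm or the gripper's body presses on something with over 40 N, if the wrist force passes 120 N, or if a joint passes its speed limit or range.

ROBOT

A 6-joint arm with a two-finger parallel gripper is mounted at the origin on a cart in front of the work surface, level with it; the furniture and walls round the work are solid. World frame = base frame: x ahead of the robot, y to its left, z up, the work surface at z = 0. Lengths are in m, angles in rad, forces in N, time in s.
With the tool pointing down it reaches from about 0.35 to 0.85 m from the base axis. Payload 8.1 kg.
Tool frame: the origin (TCP) lies at the centre of the arm's flange, where the gripper is bolted on; the fingertips stand 186 mm ahead of it and the grasp point (between the pads) lies 167 mm ahead of it; z points along the fingers, y is the line along which they close (so a half turn about z gives the same grasp; the last joint's range is limited). The gripper opens to 93 mm and grips with 3 to 60 N. Pads are 15 mm wide; open, the fingers measure 128 mm over their backs; the gripper's body (75 mm by 188 mm) begins 65 mm behind the grasp point.
Start: joints at [1.02, 0.13, 1.488, -0, 1.523, -0.085], TCP at [0.269, 0.536, 0.405] pointing down, gripper open.
Joint ranges: [-2.96, 2.96], [-0.89, 2.26], [0.02, 2.5], [-1.34, 4.48], [0, 2.73], [-2.66, 2.66]. Speed limits (rad/s): [2.39, 2.39, 2.79, 3.14, 3.14, 3.14].

INTERFACE

Orientations are given as a rotation vector (axis times angle).
In Python, from plant import robot gives the robot as it stands.
- The arm moves only by the tool apply_moves, never from a script. Its argument "series" is a list of rows, each a list of 2 entries, a list of its own where there are three numbers: the shift along the tool's x, y, z in mm, then the turn, a rotation vector about the tool's x, y, z in rad. A call has 1 to 12 rows; each row shifts and turns the commanded pose from where the row before left it, along the tool's axes as they then stand; what a row does not reach is not made up. A row lasts 1/12 s, in which the tool goes at most 41.7 mm and 7.16 degrees, less where a joint would pass 70% of its speed; a pose out of reach is approached as far as the arm can. A call is refused whole if a number of a shift passes 41.7 or a number of a turn 0.125, either way. A call with a gripper value outside its range is refused whole. "claw" is the opening, from 0 (shut) to 1 (fully open), set as the call begins (left out, the last holds). The fingers move at their own pace and stop on an object; "newtons" is the grip in N (left out, the last holds). Time passes only in rows, so rows that do not move let the fingers close. It gives the time, the measured TCP pose, the force, the opening and the grip force at its end, in the units of the state.
- robot.read_state(): the state, without advancing time (a new reading comes with each control period).
- robot.read_camera(name): name is "side" or "top"; returns (picture, depth): 480x640x3 uint8, blue, green, red; 480x640 float32, m along the optical axis (not along the pixel's ray), 0 where there is no reading.
- robot.calibration(name): a dict with "fx", "fy", "cx", "cy" (pixels), "extrinsics" (4x4, takes a point from world to camera coordinates). Camera axes: x right, y down, z forward; pixel columns grow to the right and rows downward; lengths in m; the calibration is good to about 2 mm. A picture is of the moment at which its call begins. calibration takes no time and is no camera call.
- robot.close_job(): hands the job in; it is judged then, once.
The state is a dict: "t": time; "q": joint angles; "dq": joint speeds; "joint_torque": joint torques, N m; "tool_pos": TCP position; "orientation": TCP orientation; "force": force on the tool from outside, world axes, zero at the start; "wrist_torque": the same for the moment, N m; "opening": finger opening in m; "gripper_force": force on a finger pad.
Only numpy, scipy, OpenCV 4.12 (cv2) and the standard library are available. Lean on these libraries where they do the work, as an engineer would, in place of code of your own. Each camera call takes 0.05 s, during which the arm holds its last target. There are 200 camera calls.

## Working session

There is one attempt and no reset: what is moved stays moved. The work goes in short steps, Python scripts to look and compute and a tool call to move; the robot and the scene stay as the last step left them, time stands still between calls to the robot, and variables do not carry over. Pictures are saved under pics/ and viewed, at most 14 in all, crops included, and the job is handed in when it is done.

Besides the shell and the picture viewer there is one more tool, called after "Request:" as name(argument=value, ...), one argument or row to a line, values as JSON. apply_moves: Moves the arm, as the interface text tells. Its arguments: {"type":"object","properties":{"series":{"type":"array"},"claw":{"type":"number"},"newtons":{"type":"number"}},"required":["series"]}

```bash
mkdir -p pics; cat > h.py <<'E'
import numpy as np, cv2
from scipy.spatial.transform import Rotation as R
from plant import robot
def snap(n):
    im,d=robot.read_camera(n); np.savez(f'{n}.npz',im=im,d=d); return im,d
def load(n):
    z=np.load(f'{n}.npz'); return z['im'],z['d']
def cloud(n,d):
    c=robot.calibration(n); v,u=np.mgrid[:480,:640]
    P=np.stack([(u-c['cx'])/c['fx']*d,(v-c['cy'])/c['fy']*d,d],-1)
    E=np.array(c['extrinsics']); return (P-E[:3,3])@E[:3,:3]
def ray(n,u,v,z):
    c=robot.calibration(n); E=np.array(c['extrinsics'])
    r=np.array([(u-c['cx'])/c['fx'],(v-c['cy'])/c['fy'],1])@E[:3,:3]; o=-E[:3,:3].T@E[:3,3]
    return o+r*(z-o[2])/r[2]
E
python3 - <<'E'
from h import *
for n in('top','side'):
    im,d=snap(n); cv2.imwrite(f'pics/{n}0.png',im)
    c=robot.calibration(n);E=np.array(c['extrinsics']);print(n,c['fx'],-E[:3,:3].T@E[:3,3],E[:3,:3].round(2).tolist())
s=robot.read_state();print(s)
E
```

```text
top 441.7206755023438 [0.2840692  0.00854438 1.14873932] [[0.08, -1.0, -0.0], [-0.97, -0.08, -0.22], [0.22, 0.02, -0.98]]
side 445.5949851550834 [ 0.51142139 -0.56054697  1.18552197] [[1.0, 0.03, 0.0], [0.03, -0.88, -0.47], [-0.01, 0.47, -0.88]]
{'t': 0.1, 'q': array([ 1.01957466e+00,  1.31087998e-01,  1.48921026e+00,  2.03453370e-05,
        1.52297186e+00, -8.54110552e-02]), 'dq': array([ 0.00021289, -0.00111896, -0.00273934, -0.00014138, -0.0007253 ,
       -0.00019457]), 'joint_torque': array([ 1.44590438e-03, -5.61343002e+01, -4.93094051e+01,  7.70202535e-02,
        2.92001705e-02, -5.29712679e-05]), 'tool_pos': array([0.26935977, 0.53590289, 0.40376877]), 'orientation': array([-7.24972069e-01, -3.05623856e+00,  2.49215025e-03]), 'force': array([-0.39331947, -0.14586119,  0.35753845]), 'wrist_torque': array([ 0.02048063, -0.01259821, -0.00819067]), 'gripper_force': 0.0, 'opening': 0.09270343508637573}
```

View pics/top0.png

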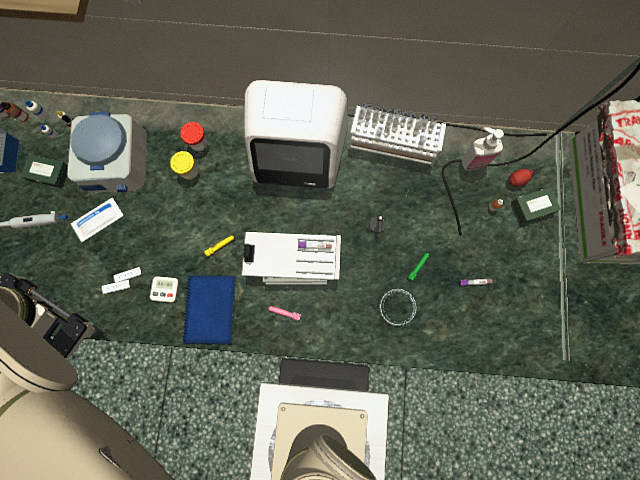

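View pics/side0.png

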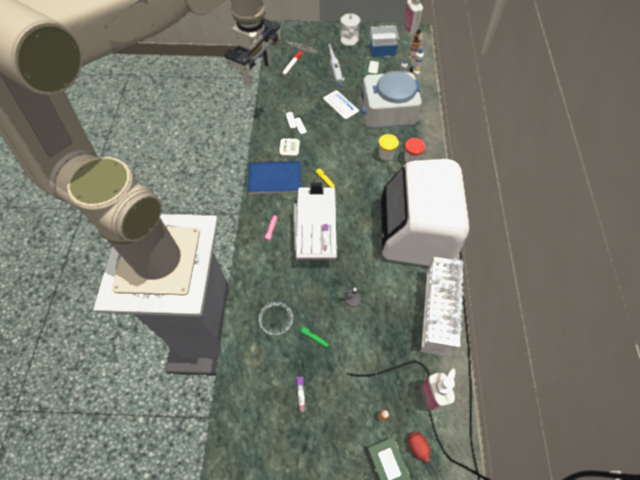

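The top view shows the board at about (292,256) with its tab at (248,253) and the laid tube at (315,245). The loose tube is at (475,282), cap on the left, and the gauge is at (376,224). The side view shows the loose tube at (300,393) with its cap towards the robot's left, and the gauge at (353,297).

```bash
python3 - <<'E'
from h import *
im,d=load('top'); P=cloud('top',d); hsv=cv2.cvtColor(im,cv2.COLOR_BGR2HSV)
def sub(u0,u1,v0,v1):
    m=np.zeros((480,640),bool); m[v0:v1,u0:u1]=1; return m
B=sub(235,350,225,292)
print('table z',np.median(P[290:300,420:450,2]))
m=B&(P[...,2]>.062)&(P[...,2]<.073)&(hsv[...,2]>120)
q=P[m][:,:2]; r=cv2.minAreaRect((q*1000).astype(np.float32)); print('board',m.sum(),r,np.median(P[m][:,2]))
m=B&(P[...,2]>.09)&(P[...,2]<.13); print('tab',m.sum(),P[m].mean(0),P[m].max(0),P[m].min(0),np.median(P[m][:,2]))
for n in('top','side'):
    im,d=load(n);hsv=cv2.cvtColor(im,cv2.COLOR_BGR2HSV);Pn=cloud(n,d)
    pur=(hsv[...,0]>120)&(hsv[...,0]<155)&(hsv[...,1]>90)&(hsv[...,2]>50)
    k,l,st,ce=cv2.connectedComponentsWithStats(pur.astype(np.uint8))
    for i in range(1,k):
        if st[i,4]>12:
            print(n,'purple',st[i],ce[i].round(1),ray(n,*ce[i],.0085).round(4),ray(n,*ce[i],.0765).round(4),Pn[l==i].mean(0).round(4))
m=sub(455,500,272,294)&(P[...,2]>.006)&(P[...,2]<.03)
r=cv2.minAreaRect((P[m][:,:2]*1000).astype(np.float32)); print('loose',m.sum(),r,P[m].mean(0))
m=sub(360,395,205,245)&(P[...,2]>.03); print('gauge',m.sum(),P[m].min(0),P[m].max(0),P[m].mean(0))
im,d=load('top')
a=cv2.resize(im[200:300,230:400],None,fx=4.7,fy=4.7,interpolation=cv2.INTER_CUBIC)
b=cv2.resize(im[265:300,445:505],None,fx=3.5,fy=3.5,interpolation=cv2.INTER_CUBIC)
a[-b.shape[0]:,-b.shape[1]:]=b; cv2.imwrite('pics/c1.png',a)
im,_=load('side')
cv2.imwrite('pics/c2.png',cv2.resize(im[170:320,270:380],None,fx=4,fy=4,interpolation=cv2.INTER_CUBIC))
E
```

```text
table z 0.00035924942936818626
board 3464 ((458.9639892578125, 108.28497314453125), (122.56861877441406, 237.63050842285156), 2.6051185131073) 0.06805971772701264
tab 101 [0.45891891 0.21041247 0.10576234] [0.47710835 0.21977296 0.11288548] [0.44333302 0.20438473 0.09009194] 0.10772846929560595
top purple [298 242   8   6  41] [301.5 244.4] [0.504  0.089  0.0085] [0.4909 0.0842 0.0765] [0.4896 0.0838 0.0831]
top purple [460 279   8   7  47] [463.6 282.3] [ 0.4399 -0.3373  0.0085] [ 0.4306 -0.3167  0.0765] [ 0.439  -0.3353  0.0152]
side purple [297 377   6   7  40] [299.6 380. ] [ 0.4418 -0.3333  0.0085] [ 0.4458 -0.3464  0.0765] [ 0.4422 -0.3347  0.0159]
loose 182 ((446.44122314453125, -374.58648681640625), (38.7401123046875, 96.46329498291016), 21.279741287231445) [ 0.44383965 -0.36337075  0.01379349]
gauge 56 [ 0.2840692  -0.11254574  0.03129214] [0.58148873 0.00854438 1.14873932] [ 0.55374694 -0.09956315  0.12639911]
```

View pics/c1.png

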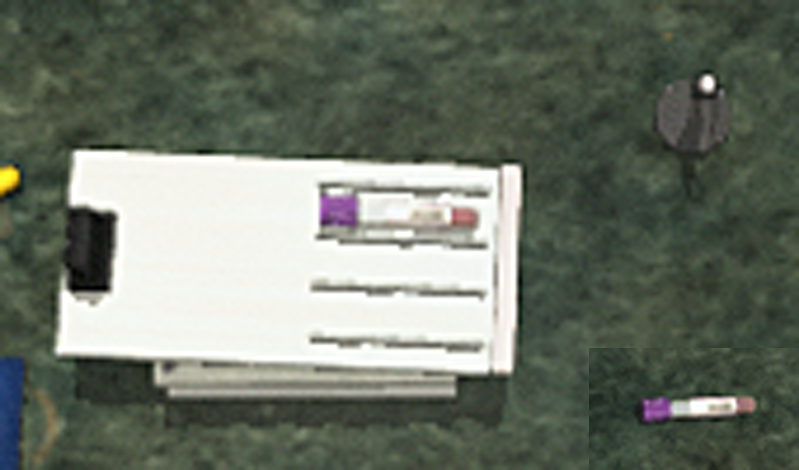

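View pics/c2.png

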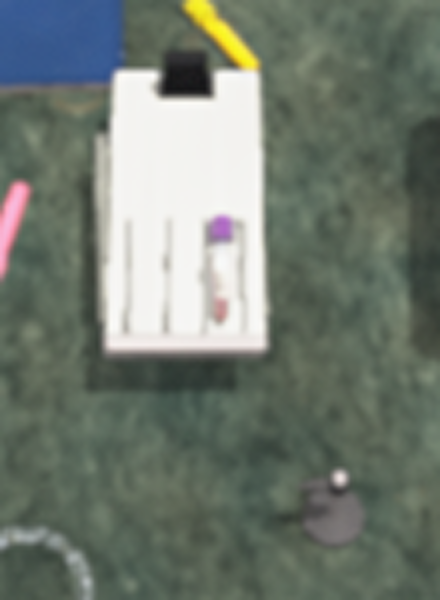

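The crops show clear board corners in the top crop at (76,150), (57,354), (521,165) and (510,374). The empty lane's ribs run along rows 291 and 344. The gauge's foot is at (693,118) with its post top at (707,85), and the loose tube runs from (641,409) to (756,405) in the inset.

```bash
python3 - <<'E'
from h import *
C=lambda x,y,z:ray('top',x/4.7+230-.4,y/4.7+200-.4,z).round(4)
S=lambda x,y,z:ray('side',x/4+270-.4,y/4+170-.4,z).round(4)
for nm,x,y,z in [('TL',76,150,.068),('BL',57,354,.068),('TR',521,165,.084),('BR',510,374,.084),('ribA0',310,287,.0735),('ribA1',487,295,.0735),('ribB0',310,340,.0735),('ribB1',483,348,.0735),('cap',320,211,.0765),('rnd',480,217,.0765),('foot',693,118,.004),('post',707,85,.078)]: print(nm,C(x,y,z))
for nm,x,y,z in [('TL',260,70,.068),('BL',114,70,.068),('TR',267,335,.084),('BR',106,335,.084),('cap',221,215,.0765),('rnd',220,323,.0765),('foot',333,516,.004),('post',340,479,.078),('tip',301,488,.066)]: print('S',nm,S(x,y,z))
im,d=load('top')
T=lambda x,y:ray('top',(x-589)/3.5+445-.4,(y-348)/3.5+265-.4,.0085)
a,b=T(641,409),T(756,405);print('loose',a,b,np.linalg.norm(a-b))
# side-view loose tube
im,_=load('side');hsv=cv2.cvtColor(im,cv2.COLOR_BGR2HSV);
w=im[365:420,285:320].astype(int); m=((w[...,2]-w[...,1])>12)|(w.min(-1)>110)
v,u=np.nonzero(m);p=np.c_[u+285,v+365].astype(np.float32);r=cv2.minAreaRect(p);print(len(p),r)
vx,vy,x0,y0=cv2.fitLine(p,cv2.DIST_L2,0,.01,.01).ravel();t=(p-[x0,y0])@[vx,vy]
for k in (t.min(),t.max()): print('S loose',ray('side',x0+k*vx,y0+k*vy,.0085))
big=cv2.resize(load('top')[0][225:300,235:350],None,fx=6.9,fy=6.9,interpolation=cv2.INTER_CUBIC)
# stand edges in depth: points 50-62mm below board
P=cloud('top',d);m=np.zeros((480,640),bool);m[272:292,250:335]=1
m&=(P[...,2]>.052)&(P[...,2]<.064);print('stand',m.sum(),cv2.minAreaRect((P[m][:,:2]*1000).astype(np.float32)))
q=P[m][:,:2]; print(q.min(0),q.max(0))
ed=[]
for v in []: pass
for u in range(268,322,6):
    col=P[270:292,u,2]; print(u,[f'{z*1000:.0f}' for z in col])
E
```

```text
TL [0.5136 0.2273 0.068 ]
BL [0.4042 0.2238 0.068 ]
TR [ 0.5218 -0.0099  0.084 ]
BR [ 0.4117 -0.0126  0.084 ]
ribA0 [0.4497 0.095  0.0735]
ribA1 [0.4533 0.0024 0.0735]
ribB0 [0.4219 0.0923 0.0735]
ribB1 [0.4253 0.0022 0.0735]
cap [0.4899 0.0935 0.0765]
rnd [0.4938 0.0094 0.0765]
foot [ 0.5751 -0.1064  0.004 ]
post [ 0.575  -0.1054  0.078 ]
S TL [0.5169 0.2312 0.068 ]
S BL [0.4058 0.2271 0.068 ]
S TR [ 0.5271 -0.0029  0.084 ]
S BR [ 0.4157 -0.0069  0.084 ]
S cap [0.4918 0.0968 0.0765]
S rnd [0.4941 0.0091 0.0765]
S foot [ 0.5779 -0.1037  0.004 ]
S post [ 0.5783 -0.1059  0.078 ]
S tip [ 0.5528 -0.1084  0.066 ]
loose [ 0.43977391 -0.32675538  0.0085    ] [ 0.4498645  -0.41120461  0.0085    ] 0.0850499492302505
237 ((300.571044921875, 393.49493408203125), (35.26728820800781, 7.19595193862915), 85.91438293457031)
S loose [ 0.44085136 -0.32294859  0.0085    ]
S loose [ 0.45203907 -0.40853795  0.0085    ]
stand 273 ((411.74456787109375, 94.91869354248047), (22.266916275024414, 155.9814910888672), 4.775732517242432)
[0.3946304  0.01631265] [0.41966307 0.17253552]
268 ['67', '68', '69', '67',
[... 448 characters left out ...]
'-2', '2', '-1', '2', '6', '0', '4', '1']
292 ['72', '65', '68', '68', '66', '69', '70', '65', '59', '63', '61', '58', '11', '2', '-1', '1', '-0', '-3', '-6', '-1', '-0', '-1']
298 ['66', '75', '75', '71', '69', '68', '64', '70', '65', '53', '60', '58', '5', '10', '-1', '2', '-4', '-2', '-1', '-1', '0', '2']
304 ['68', '72', '69', '68', '67', '67', '70', '64', '63', '58', '59', '58', '8', '2', '-1', '-3', '-0', '3', '-0', '-3', '4', '2']
310 ['67', '71', '74', '70', '66', '67', '69', '69', '61', '59', '62', '58', '9', '7', '3', '0', '4', '1', '-5', '1', '4', '-2']
316 ['68', '64', '72', '69', '68', '67', '69', '68', '63', '61', '63', '59', '8', '8', '-0', '-0', '0', '1', '2', '2', '-0', '4']
```

```bash
python3 - <<'E'
from h import *
im,_=load('top')
a=cv2.resize(im[262:292,240:345],None,fx=7.6,fy=7.6,interpolation=cv2.INTER_CUBIC)
s,_=load('side'); b=cv2.resize(cv2.rotate(s[175:275,285:312],cv2.ROTATE_90_CLOCKWISE),None,fx=7.6,fy=7.6,interpolation=cv2.INTER_CUBIC)
w=np.zeros((a.shape[0]+b.shape[0]+4,800,3),np.uint8); w[:a.shape[0],:a.shape[1]]=a; w[a.shape[0]+4:,:b.shape[1]]=b
cv2.imwrite('pics/c3.png',w)
g=cv2.cvtColor(im,cv2.COLOR_BGR2GRAY).astype(int)
for u in (262,270,280,290,300,310,320,326): print(u,g[270:292,u])
g=cv2.cvtColor(s,cv2.COLOR_BGR2GRAY).astype(int)
for v in (208,215,225,235,245,252): print(v,g[v,288:306])
E
```

```text
262 [243 245 245 246 251 252 140  61  81  82  81  75  53  48  50  60  57  77
  73  63  71  79]
270 [244 244 246 246 249 255 162 148 183 182 179 153 141 180 106  49  49  45
  50  43  68  78]
280 [245 244 245 245 246 253 219 118 161 183 184 148 133 176  99  45  63  57
  60  57  84  92]
290 [245 246 244 246 245 247 255 160 152 190 184 129 130 177  97  55  60  63
  66  55  89  95]
300 [254 212  92 242 253 248 254 206 106 161 188 128 127 170 100  54  56  63
  60  63  86  81]
310 [251 228 164 198 247 248 249 254 147 150 193 125 123 172  99  50  61  64
  61  57  71  81]
320 [247 236 190  99 240 250 248 254 192 100 176 122 159 180 101  53  60  67
  66  57  91  83]
326 [244 251 222 108 135 248 250 251 238 130 168 120 152 179  97  44  69  66
  53  63  71  73]
208 [115 116 113 106  96 117 166 188 186 200 235 244 244 243 243 243 243 243]
215 [ 97  86  77  73  76 119 173 194 186 199 236 245 244 243 243 244 243 243]
225 [114 108  90  71  68  93 140 174 184 207 238 245 242 226 222 238 243 243]
235 [120 118  97  74  64  73 118 159 183 224 243 246 242 216 206 235 243 243]
245 [107 100  88  75  69  71 111 156 195 238 246 246 242 219 213 236 243 243]
252 [ 96 102 101  90  79  72  73 107 183 240 246 241 214 182 212 236 242 242]
```

View pics/c3.png

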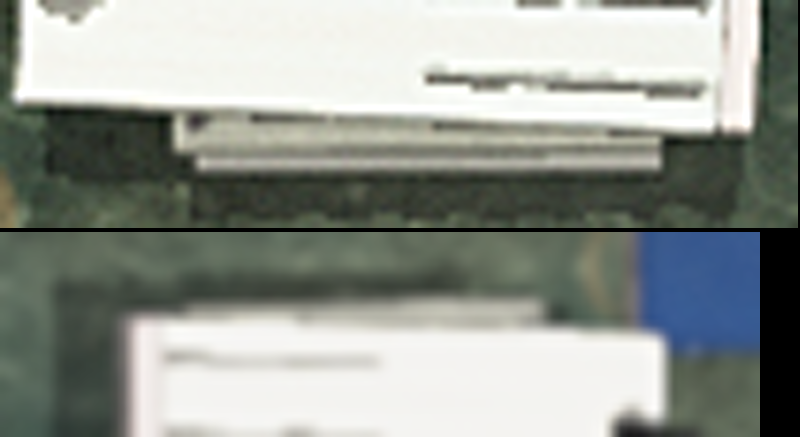

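```bash
python3 - <<'E'
from h import *
a,b=ray('top',263,281.0,.06),ray('top',327,280.3,.06);print(a,b,(b-a)[0]/(b-a)[1])
a,b=ray('top',266,284.1,.0),ray('top',326,284.0,.0);print('base',a,b,(b-a)[0]/(b-a)[1])
a,b=ray('side',293.7,208,.06),ray('side',294.3,245,.06);print(a,b,(b-a)[0]/(b-a)[1])
# gripper kinematics: jaw dir now
s=robot.read_state();M=R.from_rotvec(s['orientation']).as_matrix();print(M.round(3))
E
```

```text
[0.3945349  0.17118562 0.06      ] [0.40953758 0.01399665 0.06      ] -0.09544361028989493
base [0.39326476 0.17145529 0.        ] [0.40664115 0.01608822 0.        ] -0.08609540801210243
[0.39665707 0.15648132 0.06      ] [0.40675923 0.03167427 0.06      ] -0.08094218481683317
[[-0.893  0.449 -0.001]
 [ 0.449  0.893 -0.001]
 [ 0.    -0.002 -1.   ]]
```

Request:
apply_moves(
  series=[
    [[-30, -26, 0], [0, 0, 0]],
    [[-30, -26, 0], [0, 0, 0]],
    [[-30, -26, 0], [0, 0, 0]],
    [[-30, -26, 0], [0, 0, 0]],
    [[-30, -26, 0], [0, 0, 0]],
    [[-30, -26, 0], [0, 0, 0]],
    [[-30, -26, 0], [0, 0, 0]],
    [[-30, -26, 0], [0, 0, 0]],
    [[-30, -26, 0], [0, 0, 0]],
    [[-30, -26, 0], [0, 0, 0]],
    [[-30, -26, 0], [0, 0, 0]],
    [[-30, -26, 0], [0, 0, 0]],
  ],
  claw=0.6,
)

```text
t: 1.1
tool_pos: [0.4511, 0.0937, 0.4046]
orientation: [-0.725, -3.057, -0.0]
force: [1.2, -0.2, 0.1]
opening: 0.0556
gripper_force: 0.0
```

Request:
apply_moves(
  series=[
    [[-17.6, -35.5, 0], [0, 0, 0]],
    [[-17.6, -35.5, 0], [0, 0, 0]],
    [[-17.6, -35.5, 0], [0, 0, 0]],
    [[-17.6, -35.5, 0], [0, 0, 0]],
    [[-17.6, -35.5, 0], [0, 0, 0]],
    [[-17.6, -35.5, 0], [0, 0, 0]],
    [[-17.6, -35.5, 0], [0, 0, 0]],
    [[-17.6, -35.5, 0], [0, 0, 0]],
    [[-17.6, -35.5, 0], [0, 0, 0]],
    [[-17.6, -35.5, 0], [0, 0, 0]],
    [[-17.6, -35.5, 0], [0, 0, 0]],
    [[-17.6, -35.5, 0], [0, 0, 0]],
  ],
)

```text
t: 2.1
tool_pos: [0.4478, -0.3818, 0.4042]
orientation: [-0.725, -3.056, -0.001]
force: [0.7, -0.1, 0.4]
opening: 0.0556
gripper_force: 0.0
```

Request:
apply_moves(
  series=[
    [[0, 0, 15], [0, 0, 0.122]],
    [[0, 0, 15], [0, 0, 0.122]],
    [[0, 0, 15], [0, 0, 0.122]],
    [[0, 0, 15], [0, 0, 0.122]],
    [[0, 0, 15], [0, 0, 0.122]],
    [[0, 0, 15], [0, 0, 0.122]],
    [[0, 0, 15], [0, 0, 0.122]],
    [[0, 0, 15], [0, 0, 0.122]],
    [[0, 0, 15], [0, 0, 0]],
    [[0, 0, 0], [0, 0, 0]],
  ],
)

```text
t: 2.93
tool_pos: [0.4471, -0.3787, 0.2656]
orientation: [-2.07, -2.355, -0.001]
force: [-0.6, 0.1, -0.1]
opening: 0.0558
gripper_force: 0.0
```

```bash
cat > st.py <<'E'
from h import *
import sys
def st(g=None,yaw=None):
    s=robot.read_state();M=R.from_rotvec(s['orientation']).as_matrix();p=s['tool_pos']+.167*M[:,2]
    print('t',s['t'],'grasp',p.round(4),'tip z',round(float(p[2]-.019),4),'yang',np.degrees(np.arctan2(M[1,1],M[0,1])).round(2),'zt',M[:,2].round(4),'q',np.round(s['q'],2),'F',s['force'].round(1),'op',round(s['opening'],4),s['gripper_force'])
    if g is not None: print('tool shift mm',(M.T@(np.array(g)-p)*1000).round(1))
    if yaw is not None: # desired tool-y angle deg, tool down
        a=np.radians(yaw); y=np.array([np.cos(a),np.sin(a),0]); z=np.array([0,0,-1]);D=np.c_[np.cross(y,z),y,z]
        print('turn',R.from_matrix(M.T@D).as_rotvec().round(4))
    return s
E
python3 - <<'E'
from st import *
st([.4466,-.3753,.023],7.2)
im,d=snap('side');cv2.imwrite('pics/s1.png',cv2.resize(im[320:470,220:400],None,fx=4,fy=4))
E
```

```text
t 2.9333 grasp [ 0.4464 -0.3779  0.0986] tip z 0.0796 yang 7.38 zt [-0.0046  0.0046 -1.    ] q [-0.79  0.2   1.67 -0.    1.28 -0.92] F [-0.6  0.1 -0.1] op 0.0558 0.0
tool shift mm [ 2.2  0.9 75.6]
turn [-0.004  -0.0051  0.0031]
```

View pics/s1.png

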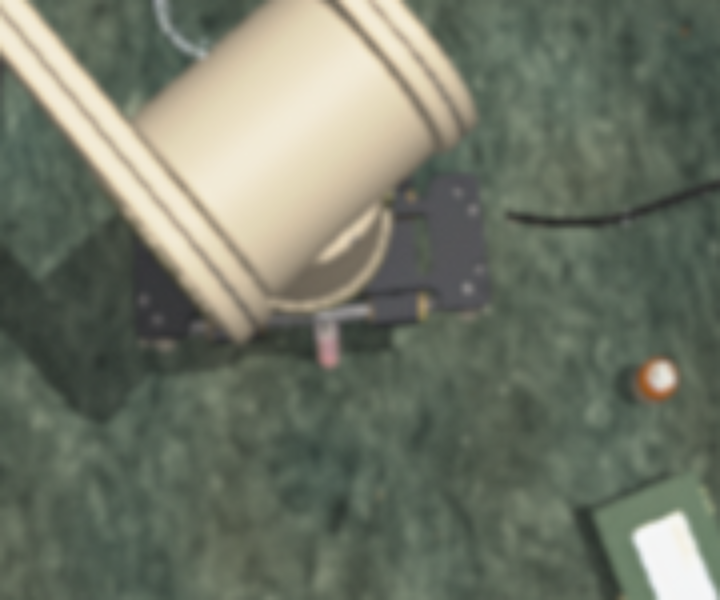

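The hand is centred over the tube, whose rounded end shows at (327,345). Next I descend and grip.

Request:
apply_moves(
  series=[
    [[1, 0.4, 18], [0, 0, 0]],
    [[1, 0.4, 18], [0, 0, 0]],
    [[0, 0, 18], [0, 0, 0]],
    [[0, 0, 12], [0, 0, 0]],
    [[0, 0, 5], [0, 0, 0]],
    [[0, 0, 3], [0, 0, 0]],
    [[0, 0, 0], [0, 0, 0]],
    [[0, 0, 0], [0, 0, 0]],
  ],
)

```text
t: 3.65
tool_pos: [0.4493, -0.3781, 0.1968]
orientation: [2.072, 2.359, -0.0]
force: [0.6, -0.2, 0.8]
opening: 0.0561
gripper_force: 0.0
```

```bash
python3 -c "
from st import *
st([.4466,-.3753,.023],7.2)"
```

```text
t 3.65 grasp [ 0.4495 -0.3783  0.0298] tip z 0.0108 yang 7.4 zt [ 0.001 -0.001 -1.   ] q [-0.79  0.29  1.7  -0.    1.15 -0.92] F [ 0.6 -0.2  0.8] op 0.0561 0.0
tool shift mm [ 3.4 -2.4  6.8]
turn [0.0009 0.0011 0.0035]
```

Request:
apply_moves(
  series=[
    [[3, -2, 3.5], [0, 0, 0]],
    [[0, 0, 3.3], [0, 0, 0]],
    [[0, 0, 0], [0, 0, 0]],
  ],
)

```text
t: 3.9
tool_pos: [0.4463, -0.3748, 0.1886]
orientation: [-2.073, -2.36, -0.0]
force: [0.5, 0.8, -1.2]
opening: 0.0558
gripper_force: 0.0
```

Request:
apply_moves(
  series=[
    [[0, 0, 0], [0, 0, 0]],
    [[0, 0, 0], [0, 0, 0]],
    [[0, 0, 0], [0, 0, 0]],
    [[0, 0, 0], [0, 0, 0]],
    [[0, 0, 0], [0, 0, 0]],
    [[0, 0, 0], [0, 0, 0]],
  ],
  claw=0,
  newtons=10,
)

```text
t: 4.4
tool_pos: [0.4466, -0.3751, 0.189]
orientation: [2.073, 2.36, -0.0]
force: [-0.0, -1.1, 0.2]
opening: 0.0204
gripper_force: 0.0
```

```bash
python3 -c "
from st import *
st([.4466,-.3753,.023],7.2)"
```

```text
t 4.4 grasp [ 0.4466 -0.3751  0.022 ] tip z 0.003 yang 7.39 zt [ 1.e-04 -1.e-04 -1.e+00] q [-0.79  0.29  1.72 -0.    1.13 -0.92] F [-0.  -1.1  0.2] op 0.0204 0.0
tool shift mm [-0.2 -0.  -1. ]
turn [0.0001 0.0001 0.0034]
```

Request:
apply_moves(
  series=[
    [[0, 0, -1.5], [0, 0, 0]],
    [[0, 0, 0], [0, 0, 0]],
    [[0, 0, 0], [0, 0, 0]],
    [[0, 0, 0], [0, 0, 0]],
  ],
)

```text
t: 4.73
tool_pos: [0.4465, -0.375, 0.1904]
orientation: [2.074, 2.36, -0.0]
force: [0.5, 0.9, -0.1]
opening: 0.0132
gripper_force: 10.0
```

Request:
apply_moves(
  series=[
    [[0, 0, -10], [0, 0, 0]],
    [[0, 0, -20], [0, 0, 0]],
    [[0, 0, -25], [0, 0, 0]],
    [[0, 0, -25], [0, 0, 0.022]],
    [[0, 0, -25], [0, 0, 0.022]],
    [[0, 0, -20], [0, 0, 0.022]],
    [[0, 0, 0], [0, 0, 0.022]],
    [[0, 0, 0], [0, 0, 0]],
  ],
)

```text
t: 5.4
tool_pos: [0.4469, -0.3754, 0.3176]
orientation: [2.174, 2.262, -0.0]
force: [-0.5, -0.0, -1.4]
opening: 0.0132
gripper_force: 10.0
```

```bash
python3 -c "
from st import *
st([.4391,.0418,.140],2.3)"
```

```text
t 5.4 grasp [ 0.4474 -0.3759  0.1506] tip z 0.1316 yang 2.28 zt [ 0.0028 -0.0028 -1.    ] q [-0.79  0.14  1.64  0.    1.36 -0.83] F [-0.5 -0.  -1.4] op 0.0132 9.999675303697586
tool shift mm [417.7   8.3   9.4]
turn [ 0.0027  0.0029 -0.0004]
```

Request:
apply_moves(
  series=[
    [[20, 1, 0], [0, 0, 0]],
    [[36, 1, 0], [0, 0, 0]],
    [[36, 1, 0], [0, 0, 0]],
    [[36, 1, 0], [0, 0, 0]],
    [[36, 1, 0], [0, 0, 0]],
    [[36, 1, 0], [0, 0, 0]],
    [[36, 1, 0], [0, 0, 0]],
    [[36, 1, 0], [0, 0, 0]],
    [[36, 0, 0], [0, 0, 0]],
    [[36, 0, 0], [0, 0, 0]],
    [[36, 0, 0], [0, 0, 0]],
    [[30, 0, 0], [0, 0, 0]],
  ],
)

```text
t: 6.4
tool_pos: [0.4365, 0.0371, 0.3138]
orientation: [-2.173, -2.266, 0.002]
force: [1.2, -0.5, -0.6]
opening: 0.0139
gripper_force: 10.0
```

Request:
apply_moves(
  series=[
    [[7, 0, 0], [0, 0, 0]],
    [[0, 0, 10], [0, 0, 0]],
    [[0, 0, 10], [0, 0, 0]],
    [[0, 0, 0], [0, 0, 0]],
    [[0, 0, 0], [0, 0, 0]],
  ],
)

```text
t: 6.82
tool_pos: [0.4368, 0.0408, 0.2936]
orientation: [-2.176, -2.263, 0.004]
force: [-0.9, -0.9, -0.3]
opening: 0.0134
gripper_force: 10.0
```

```bash
python3 - <<'E'
from st import *
st([.4391,.0418,.0945],2.3)
im,d=snap('side');cv2.imwrite('pics/s2.png',cv2.resize(im[175:275,275:375],None,fx=6,fy=6,interpolation=cv2.INTER_CUBIC))
im,d=snap('top')
E
```

```text
t 6.8167 grasp [0.4362 0.0407 0.1266] tip z 0.1076 yang 2.26 zt [-3.5e-03 -3.0e-04 -1.0e+00] q [-0.02 -0.24  2.05 -0.    1.33 -0.06] F [-0.9 -0.9 -0.3] op 0.0134 9.999333322048187
tool shift mm [ 1.   3.  32.1]
turn [-0.0035  0.0001 -0.0007]
```

View pics/s2.png

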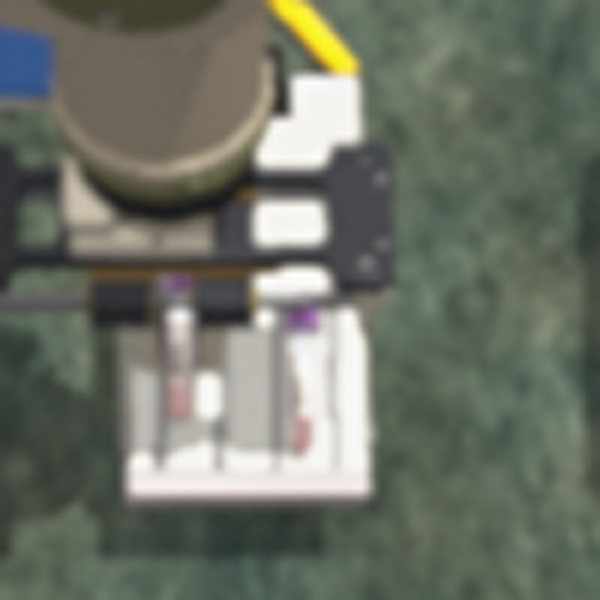

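```bash
python3 - <<'E'
from h import *
S=lambda x,y,z:ray('side',x/6+275-.4,y/6+175-.4,z).round(4)
print('tube',S(179,420,.1116),S(177,320,.1116))
print('ribs',S(161,466,.0735),S(220,466,.0735),'laid',S(301,450,.0765),S(303,330,.0765), 'lip',S(128,497,.08),S(373,497,.08))
print('robot tube tip expected', .4362+.0345*.04, .0407-.0345)
E
```

```text
tube [0.4391 0.0067 0.1116] [0.4352 0.0591 0.1116]
ribs [0.4295 0.0023 0.0735] [0.457  0.0033 0.0735] laid [0.4945 0.0115 0.0765] [0.4932 0.076  0.0765] lip [ 0.4157 -0.0175  0.08  ] [ 0.5286 -0.0135  0.08  ]
robot tube tip expected 0.43757999999999997 0.006199999999999997
```

Request:
apply_moves(
  series=[
    [[1, 2, 8], [0, 0, 0]],
    [[1, 1.5, 10], [0, 0, 0]],
    [[0, 0, 8], [0, 0, 0]],
    [[0, 0, 3], [0, 0, 0]],
    [[0, 0, 0], [0, 0, 0]],
    [[0, 0, 0], [0, 0, 0]],
    [[0, 0, 0], [0, 0, 0]],
  ],
)

```text
t: 7.5
tool_pos: [0.4409, 0.0441, 0.2667]
orientation: [2.175, 2.266, 0.0]
force: [1.4, -0.0, -0.4]
opening: 0.0132
gripper_force: 10.0
```

```bash
python3 - <<'E'
from st import *
st([.4400,.0425,.0940],2.3)
E
```

```text
t 7.5 grasp [0.441  0.0441 0.0997] tip z 0.0807 yang 2.35 zt [ 2.e-04 -0.e+00 -1.e+00] q [-0.02 -0.19  2.06 -0.    1.27 -0.06] F [ 1.4 -0.  -0.4] op 0.0132 9.999323934316635
tool shift mm [-1.6 -1.   5.7]
turn [0.0002 0.     0.0009]
```

Request:
apply_moves(
  series=[
    [[-1, -1, 3], [0, 0, 0]],
    [[0, 0, 2.5], [0, 0, 0]],
    [[0, 0, 0], [0, 0, 0]],
    [[0, 0, 0], [0, 0, 0]],
    [[0, 0, 0], [0, 0, 0]],
  ],
)

```text
t: 7.92
tool_pos: [0.4399, 0.0431, 0.261]
orientation: [2.175, 2.266, 0.0]
force: [-0.1, -0.7, 0.1]
opening: 0.0134
gripper_force: 10.0
```

```bash
python3 - <<'E'
from st import *
st([.4400,.0425,.0940],2.3)
im,d=snap('side')
cv2.imwrite('pics/s3.png',cv2.resize(im[175:275,275:375],None,fx=6,fy=6,interpolation=cv2.INTER_CUBIC))
E
```

```text
t 7.9167 grasp [0.4399 0.0431 0.094 ] tip z 0.075 yang 2.35 zt [ 1.e-04 -0.e+00 -1.e+00] q [-0.02 -0.19  2.07 -0.    1.26 -0.06] F [-0.1 -0.7  0.1] op 0.0134 9.999457597732544
tool shift mm [-0.6  0.1  0. ]
turn [0.0001 0.     0.0009]
```

View pics/s3.png

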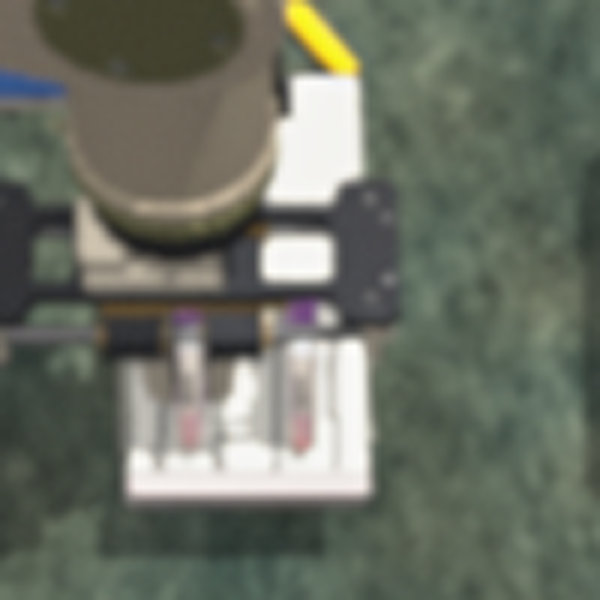

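The tube (column 189) sits midway between the ribs (160 and 219) and level with the laid tube, so I'll release it with a small opening.

Request:
apply_moves(
  series=[
    [[0, 0, 0], [0, 0, 0]],
    [[0, 0, 0], [0, 0, 0]],
    [[0, 0, 0], [0, 0, 0]],
    [[0, 0, 0], [0, 0, 0]],
  ],
  claw=0.26,
)

```text
t: 8.3
tool_pos: [0.4399, 0.0431, 0.261]
orientation: [2.175, 2.266, 0.0]
force: [0.8, 0.3, -0.6]
opening: 0.0237
gripper_force: 0.0
```

Request:
apply_moves(
  series=[
    [[0, 0, -6], [0, 0, 0]],
    [[0, 0, -12], [0, 0, 0]],
    [[0, 0, -20], [0, 0, 0]],
    [[0, 0, -22], [0, 0, 0]],
    [[0, 0, -20], [0, 0, 0]],
    [[0, 0, 0], [0, 0, 0]],
  ],
)

```text
t: 8.8
tool_pos: [0.4412, 0.043, 0.346]
orientation: [2.172, 2.263, 0.008]
force: [0.4, -0.5, -0.2]
opening: 0.0242
gripper_force: 0.0
```

```bash
python3 - <<'E'
from st import *
# tab: mean of both views
for n,u,v in(('top',248.6,252.5),):
    pass
st([.4595,.2125,.16],-87.5); st(None,92.5)
E
```

```text
t 8.8 grasp [0.4424 0.043  0.179 ] tip z 0.16 yang 2.35 zt [ 7.2e-03 -1.0e-04 -1.0e+00] q [-0.02 -0.28  1.98  0.    1.43 -0.06] F [ 0.4 -0.5 -0.2] op 0.0242 0.0
tool shift mm [168.6  23.9  19.1]
turn [ 0.006  -0.0053  1.5682]
t 8.8 grasp [0.4424 0.043  0.179 ] tip z 0.16 yang 2.35 zt [ 7.2e-03 -1.0e-04 -1.0e+00] q [-0.02 -0.28  1.98  0.    1.43 -0.06] F [ 0.4 -0.5 -0.2] op 0.0242 0.0
turn [ 0.0053  0.006  -1.5734]
```

Request:
apply_moves(
  series=[
    [[20, 5, 0], [0, 0, 0]],
    [[35, 5, 0], [0, 0, 0]],
    [[35, 5, 0], [0, 0, 0]],
    [[35, 5, 0], [0, 0, 0]],
    [[30, 3, 0], [0, 0, 0]],
    [[12, 0, 0], [0, 0, 0]],
    [[0, 0, 0], [0, 0, -0.12]],
    [[0, 0, 0], [0, 0, -0.12]],
    [[0, 0, 0], [0, 0, -0.12]],
    [[0, 0, 0], [0, 0, -0.12]],
    [[0, 0, 0], [0, 0, -0.12]],
    [[0, 0, 0], [0, 0, -0.12]],
  ],
  claw=0.55,
)

```text
t: 9.8
tool_pos: [0.4559, 0.2103, 0.3405]
orientation: [-1.229, -2.891, 0.001]
force: [0.5, 0.5, -0.1]
opening: 0.0508
gripper_force: 0.0
```

Request:
apply_moves(
  series=[
    [[0, 0, 0], [0, 0, -0.12]],
    [[0, 0, 0], [0, 0, -0.12]],
    [[0, 0, 0], [0, 0, -0.12]],
    [[0, 0, 0], [0, 0, -0.12]],
    [[0, 0, 0], [0, 0, -0.12]],
    [[0, 0, 0], [0, 0, -0.12]],
    [[0, 0, 0], [0, 0, -0.12]],
    [[0, 0, 0], [0, 0, 0]],
    [[0, 0, 0], [0, 0, 0]],
  ],
)

```text
t: 10.55
tool_pos: [0.4559, 0.2104, 0.3407]
orientation: [0.041, -3.141, 0.001]
force: [-0.5, -0.2, -0.2]
opening: 0.0512
gripper_force: 0.0
```

```bash
python3 - <<'E'
from st import *
st([.4595,.2125,.094],92.4)
im,d=snap('side'); it,dt=snap('top')
a=cv2.resize(im[165:275,275:375],None,fx=4,fy=4,interpolation=cv2.INTER_CUBIC)
b=cv2.resize(it[220:295,235:335],None,fx=4,fy=4,interpolation=cv2.INTER_CUBIC)
w=np.zeros((440,800,3),np.uint8);w[:440,:400]=a;w[:300,400:]=b;cv2.imwrite('pics/s4.png',w)
E
```

```text
t 10.55 grasp [0.4559 0.2104 0.1737] tip z 0.1547 yang 91.5 zt [-5.e-04 -3.e-04 -1.e+00] q [ 0.33 -0.1   1.84 -0.    1.4  -1.27] F [-0.5 -0.2 -0.2] op 0.0512 0.0
tool shift mm [-3.7  2.  79.7]
turn [-0.0003 -0.0005 -0.0157]
```

View pics/s4.png

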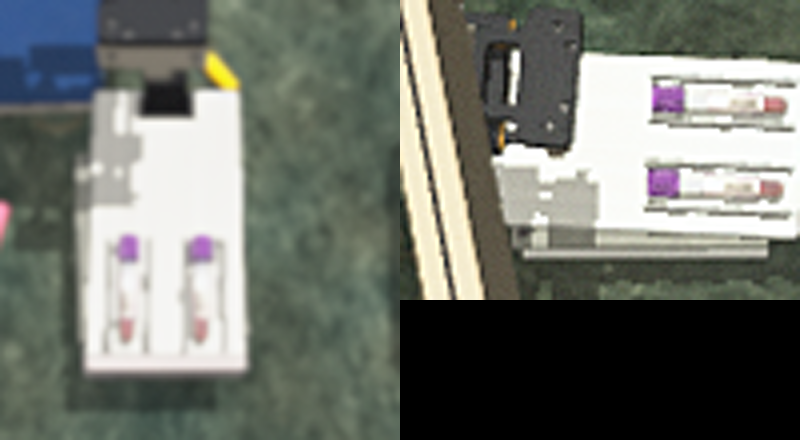

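```bash
python3 - <<'E'
from h import *
S=lambda x,y,z:ray('side',x/4+275-.4,y/4+165-.4,z).round(4)
print('tab front bottom',S(142,116,.068),S(193,116,.068),'top front edge?',S(142,80,.109))
T=lambda x,y,z:ray('top',x/4.7+230-.4,y/4.7+200-.4,z).round(4)
print('old top view: tab top face',T(70,207,.109),T(116,212,.109),'front base',T(114,291,.068),T(108,291,.109))
im=np.load('top.npz')
E
```

```text
tab front bottom [0.4435 0.2046 0.068 ] [0.482 0.206 0.068] top front edge? [0.4444 0.2084 0.109 ]
old top view: tab top face [0.475  0.2184 0.109 ] [0.4744 0.1947 0.109 ] front base [0.4397 0.198  0.068 ] [0.4336 0.1939 0.109 ]
```

Request:
apply_moves(
  series=[
    [[-2, 1, 10], [0, 0, -0.016]],
    [[-2.5, 0.6, 16], [0, 0, 0]],
    [[0, 0, 18], [0, 0, 0]],
    [[0, 0, 16], [0, 0, 0]],
    [[0, 0, 10], [0, 0, 0]],
    [[0, 0, 6], [0, 0, 0]],
    [[0, 0, 2], [0, 0, 0]],
    [[0, 0, 0], [0, 0, 0]],
    [[0, 0, 0], [0, 0, 0]],
  ],
)

```text
t: 11.4
tool_pos: [0.4608, 0.2128, 0.2637]
orientation: [-0.072, 3.14, 0.001]
force: [-0.2, 0.1, 0.5]
opening: 0.0513
gripper_force: 0.0
```

```bash
python3 - <<'E'
from st import *
st([.4605,.212,.094],92.4)
E
```

```text
t 11.4 grasp [0.461  0.2128 0.0967] tip z 0.0777 yang 92.64 zt [ 1.e-03  4.e-04 -1.e+00] q [ 0.33 -0.    1.89  0.    1.25 -1.29] F [-0.2  0.1  0.5] op 0.0513 0.0
tool shift mm [ 0.5 -0.8  2.7]
turn [0.0003 0.0011 0.0042]
```

Request:
apply_moves(
  series=[
    [[0, -0.5, 2.2], [0, 0, 0.004]],
    [[0, 0, 0], [0, 0, 0]],
    [[0, 0, 0], [0, 0, 0]],
    [[0, 0, 0], [0, 0, 0]],
    [[0, 0, 0], [0, 0, 0]],
    [[0, 0, 0], [0, 0, 0]],
    [[0, 0, 0], [0, 0, 0]],
    [[0, 0, 0], [0, 0, 0]],
  ],
  claw=0,
  newtons=15,
)

```text
t: 12.07
tool_pos: [0.4605, 0.2122, 0.2609]
orientation: [-0.066, 3.141, 0.0]
force: [-0.7, 0.9, 0.3]
opening: 0.0137
gripper_force: 15.0
```

Request:
apply_moves(
  series=[
    [[0, 0, 0], [0, 0, 0]],
    [[0, 0, 0], [0, 0, 0]],
    [[0, 0, 0], [0, 0, 0]],
    [[0, 0, 0], [0, 0, 0]],
  ],
  newtons=60,
)

```text
t: 12.4
tool_pos: [0.4605, 0.2122, 0.2609]
orientation: [-0.066, 3.141, 0.0]
force: [-0.5, 1.2, 3.0]
opening: 0.0134
gripper_force: 60.0
```

```bash
python3 - <<'E'
from st import *
s=st([.4605,.212,.094],92.4);print(s['wrist_torque'])
im,d=snap('side');it,_=snap('top')
a=cv2.resize(im[200:320,285:385],None,fx=5,fy=5,interpolation=cv2.INTER_CUBIC);cv2.imwrite('pics/s5.png',a)
E
```

```text
t 12.4 grasp [0.4605 0.2123 0.0939] tip z 0.0749 yang 92.42 zt [ 2.e-04  2.e-04 -1.e+00] q [ 0.33 -0.    1.9   0.    1.25 -1.28] F [-0.5  1.2  3. ] op 0.0134 60.00042736530304
tool shift mm [ 0.1 -0.3 -0.1]
turn [0.0002 0.0002 0.0003]
[ 0.27899218  0.14638457 -0.0643228 ]
```

View pics/s5.png

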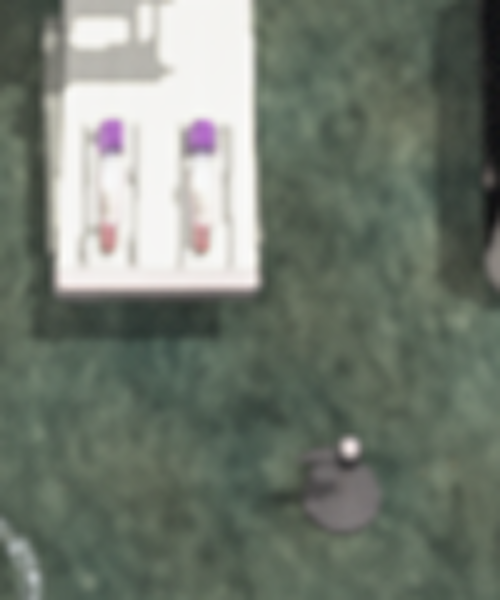

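Request:
apply_moves(
  series=[
    [[-0.1, -2, 0], [0, 0, 0]],
    [[-0.2, -4, 0], [0, 0, 0]],
    [[-0.2, -5, 0], [0, 0, 0]],
    [[-0.2, -5, 0], [0, 0, 0]],
    [[-0.3, -5, 0], [0, 0, 0]],
    [[-0.2, -5, 0], [0, 0, 0]],
    [[-0.2, -5, 0], [0, 0, 0]],
    [[-0.2, -4, 0], [0, 0, 0]],
    [[-0.2, -3, 0], [0, 0, 0]],
    [[0, -2, 0], [0, 0, 0]],
    [[0, 0, 0], [0, 0, 0]],
    [[0, 0, 0], [0, 0, 0]],
  ],
)

```text
t: 13.5
tool_pos: [0.4641, 0.1718, 0.2609]
orientation: [-0.066, 3.141, -0.002]
force: [-1.0, -0.5, 5.6]
opening: 0.0137
gripper_force: 60.0
```

```bash
python3 - <<'E'
from st import *
s=st([.4605+.0877*.0994,.2123-.9961*.0994,.094],92.42);print(s['wrist_torque'])
E
```

```text
t 13.5 grasp [0.4641 0.1716 0.0939] tip z 0.0749 yang 92.4 zt [ 2.e-04 -1.e-03 -1.e+00] q [ 0.25 -0.03  1.93 -0.    1.25 -1.36] F [-1.  -0.5  5.6] op 0.0137 60.00138759613037
tool shift mm [ -2.6 -58.5  -0.1]
turn [-0.001   0.0002 -0.0003]
[ 0.08767201  0.08981045 -0.02078098]
```

Request:
apply_moves(
  series=[
    [[-0.1, -2, 0], [0, 0, 0]],
    [[-0.2, -5, 0], [0, 0, 0]],
    [[-0.2, -6, 0], [0, 0, 0]],
    [[-0.3, -6, 0], [0, 0, 0]],
    [[-0.3, -6, 0], [0, 0, 0]],
    [[-0.3, -6, 0], [0, 0, 0]],
    [[-0.2, -6, 0], [0, 0, 0]],
    [[-0.2, -5, 0], [0, 0, 0]],
    [[-0.2, -4, 0], [0, 0, 0]],
    [[-0.1, -2, 0], [0, 0, 0]],
    [[0, 0, 0], [0, 0, 0]],
    [[0, 0, 0], [0, 0, 0]],
  ],
)

```text
t: 14.5
tool_pos: [0.4682, 0.1242, 0.2609]
orientation: [-0.066, 3.141, -0.001]
force: [-0.6, 2.3, 5.2]
opening: 0.014
gripper_force: 60.0
```

```bash
python3 - <<'E'
from st import *
s=st([.4605+.0877*.0994,.2123-.9961*.0994,.094],92.42);print(s['wrist_torque'])
im,d=snap('side');it,_=snap('top')
w=np.zeros((600,800,3),np.uint8)
w[:,:400]=cv2.resize(im[225:315,300:360],(400,600),interpolation=cv2.INTER_CUBIC)
w[:,400:]=cv2.resize(it[205:295,335:395],(400,600),interpolation=cv2.INTER_CUBIC);cv2.imwrite('pics/s6.png',w)
E
```

```text
t 14.5 grasp [0.4682 0.1241 0.0939] tip z 0.0749 yang 92.42 zt [ 2.e-04 -3.e-04 -1.e+00] q [ 0.15 -0.06  1.96 -0.    1.25 -1.46] F [-0.6  2.3  5.2] op 0.014 60.00067412853241
tool shift mm [ -0.6 -10.8  -0.1]
turn [-0.0003  0.0002 -0.    ]
[ 0.44365601  0.00092239 -0.011146  ]
```

View pics/s6.png

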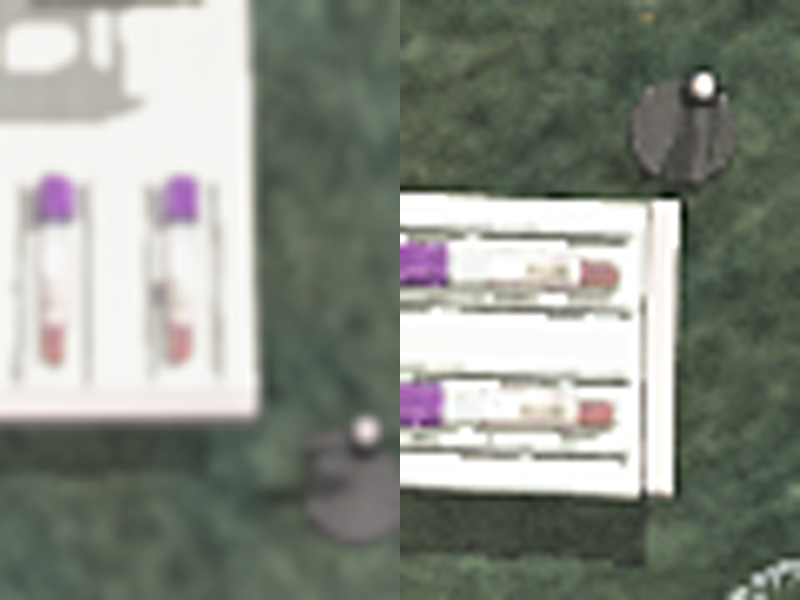

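```bash
python3 - <<'E'
from h import *
k=20/3; ux=np.array([.0877,-.9961,0])
S=lambda x,y,z:ray('side',x/k+300-.43,y/k+225-.43,z)
T=lambda x,y,z:ray('top',(x-400)/k+335-.43,y/k+205-.43,z)
for nm,p in dict(T_corner=T(682,200,.084),T_foot=T(683,131,.004),T_post=T(704,85,.078),S_corner60=S(261,419,.060),S_corner84=S(261,390,.084),S_foot=S(356,487,.004),S_post=S(366,431,.078),S_tip=S(305,447,.066)).items(): print(nm,p.round(4),'s',round(float(p@ux)*1000,1))
p=np.array([.4682,.1241,0]); a=np.radians(92.42-180); u=np.array([np.cos(a),np.sin(a),0]); n=np.array([-u[1],u[0],0])
c=p+.225*u+.055*n; print('fk corner',c,c@ux)
E
```

```text
T_corner [ 0.5297 -0.0994  0.084 ] s 145.5
T_foot [ 0.5765 -0.1063  0.004 ] s 156.4
T_post [ 0.576  -0.1057  0.078 ] s 155.8
S_corner60 [ 0.5362 -0.0944  0.06  ] s 141.0
S_corner84 [ 0.5354 -0.0918  0.084 ] s 138.4
S_foot [ 0.5782 -0.1008  0.004 ] s 151.1
S_post [ 0.578  -0.1055  0.078 ] s 155.8
S_tip [ 0.5541 -0.1084  0.066 ] s 156.6
fk corner [ 0.53265144 -0.09837699  0.        ] 0.14470685266480235
```

Request:
apply_moves(
  series=[
    [[-0.1, -2, 0], [0, 0, 0]],
    [[-0.1, -3, 0], [0, 0, 0]],
    [[-0.2, -3, 0], [0, 0, 0]],
    [[-0.1, -2, 0], [0, 0, 0]],
    [[0, -1.2, 0], [0, 0, 0]],
    [[0, 0, 0], [0, 0, 0]],
    [[0, 0, 0], [0, 0, 0]],
    [[0, 0, 0], [0, 0, 0]],
    [[0, 0, 0], [0, 0, 0]],
  ],
)

```text
t: 15.35
tool_pos: [0.4691, 0.1132, 0.2609]
orientation: [-0.067, 3.141, 0.0]
force: [-0.9, 3.4, 5.4]
opening: 0.0138
gripper_force: 60.0
```

```bash
python3 - <<'E'
from st import *
s=st([.4605+.0877*.0994,.2123-.9961*.0994,.094],92.42);print(s['wrist_torque'])
im,d=snap('side');it,d=snap('top');P=cloud('top',d)
ux=np.array([.0877,-.9961,0]);
m=np.zeros((480,640),bool);m[225:295,255:350]=1;m&=(P[...,2]>.06)&(P[...,2]<.075);q=P[m]
c,*_=np.linalg.lstsq(np.c_[q[:,:2],np.ones(len(q))],q[:,2],rcond=None);print('board plane slopes',c)
w=np.zeros((600,800,3),np.uint8)
w[:,:400]=cv2.resize(im[225:315,300:360],(400,600),interpolation=cv2.INTER_CUBIC)
w[:,400:]=cv2.resize(it[205:295,335:395],(400,600),interpolation=cv2.INTER_CUBIC);cv2.imwrite('pics/s7.png',w)
E
```

```text
t 15.35 grasp [0.4692 0.1133 0.0939] tip z 0.0749 yang 92.43 zt [ 2.e-04  1.e-04 -1.e+00] q [ 0.13 -0.07  1.96  0.    1.25 -1.48] F [-0.9  3.4  5.4] op 0.0138 60.00058472156525
tool shift mm [-0.1  0.  -0.1]
turn [0.0001 0.0002 0.0001]
[0.60671635 0.04656236 0.01700947]
board plane slopes [ 0.01030991 -0.02893466  0.06367662]
```

View pics/s7.png

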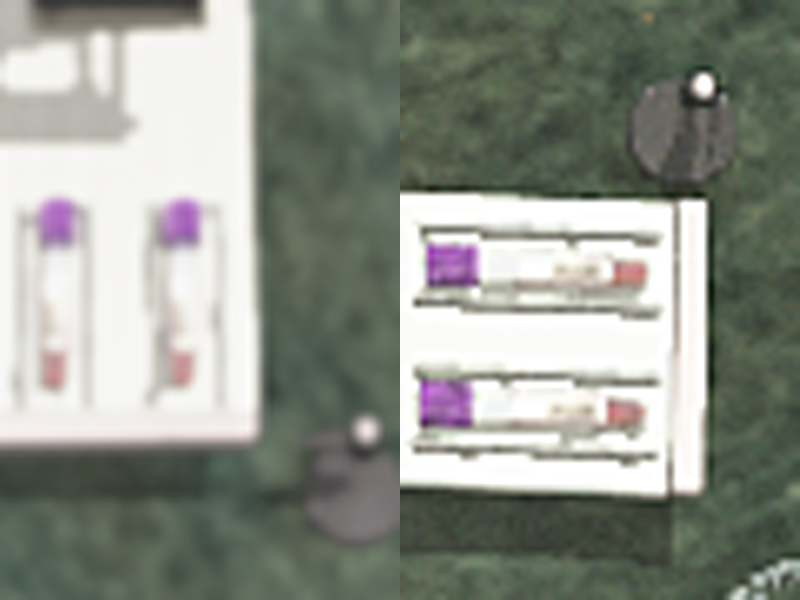

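```bash
python3 -c "
from h import *
print(robot.close_job())"
```

```text
the job is handed in; nothing more can be done
None
```

The loose tube lies released in the empty lane with its cap towards the tab, and the board is slid out, gripped and held level and still. Its corner is level with the pointer to within about 1 mm by the top camera and arm pose; the blurrier side camera suggested it might be about 4 mm short. The job was handed in at about 15.5 s, and the hand-in gave no verdict.

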